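# Seat the reagent carousel on its drive key and lock it

## Task

The washed reagent carousel has been set on its drive spindle but is still riding on top of the drive key. Without lifting it, push it round on the spindle until its keyway drops over the key and it is fully home, then fold the spindle's lock bar flat over the hub. Leave the bottles, tube rack and clear cover around it where they are.

Things in the scene. Friction and masses are not known exactly. Their poses are not given: they have to be found in the camera images.
- carousel: Loose grey plastic tray (about 0.65 kg), 216 mm across, with an aluminium hub 54 mm across and 44 mm tall, bored for the 30 mm shaft (0.8 mm clearance all round). Origin: hub axis at the hub's underside; z up. At the start it rides on the key, origin about 13 mm above the spindle's, slightly tilted, 0.65 rad or more from its seated angle. Seated, its origin and axes agree with the spindle's.
- keyway (a point): Mouth of the 11 mm wide keyway, the notch seen in the hub's top on the carousel's +x side, 20 mm from the axis. It runs down the whole bore. The carousel turns either way with a few newtons at the dividers; when the keyway is over the key (about 0.08 rad either way) it drops 14 mm by its own weight and then no longer turns, bar some 0.12 rad of play.
- pocket (a point): Floor of the pocket that the keyway points at, mid-width, 70 mm from the axis, 8 mm above the carousel's origin. Eight equal empty pockets, open above, between straight radial dividers 2.6 mm thick at 22.5, 67.5, 112.5 ... degrees from carousel x, tops 40 mm above the origin; rim wall top 26 mm above it. A fingertip let down into a pocket can push a divider to turn the tray.
- spindle: Fixed drive spindle (braked, never turns), at any yaw, in the middle of a shallow round well 264 mm across, its rim 34 mm above the deck. Origin: on the axis at the seat (top of the drive flange, 30 mm above the deck); z up. Shaft 30 mm across, up to 45 mm above the origin.
- key_top (a point): Top of the drive key, 18.5 mm from the axis on the spindle's +x side, 14 mm above its origin, hidden under the hub. The key is 8 mm wide and stands out 7 mm from the shaft, from the seat up.
- lock_bar (a joint): Angle (rad) of the lock bar, a steel T-ended bar hinged in the top of the spindle: 0 upright in line with the shaft, 1.57 folded flat across the hub on the spindle's +x side (above the key), its stop. It starts between -0.15 and 0.4 and stays where it is left; about 1 N at its head moves it. It folds past about 0.85 only when the carousel is fully down.
- bar_hinge (a point): Hinge of the lock bar, on the spindle axis, 51 mm above the spindle's origin. The hinge pin lies along spindle y.
- bar_head (a point): Centre of the lock bar's T-head, a 12 mm thick, 22 mm wide cross bar 43 mm from the hinge; the bar itself is 9 x 12 mm. Folded flat, the head is 43 mm out from the spindle axis on the spindle's +x side, at the hinge's height, 7 mm above the hub's seated top, overhanging the pocket.
- cassette_a: Bystander: white reagent bottle, 66 x 40 mm, 86 mm tall with caps, standing on the deck. Origin at the centre of its underside.
- cassette_b: Bystander: a second bottle of the same kind. Origin at the centre of its underside.
- tube_rack: Bystander: grey rack with five sample tubes in a row along its x, 116 x 36 mm, 96 mm tall. Origin at the centre of its underside.
- well_cover: Bystander: clear round cover of the well with a ring handle, 236 mm across, 29 mm tall, lying on the deck. Origin at the centre of its underside.

How it is judged:
By the outcome, as a careful person would: the job done as asked, in the order asked, and still so for the second after the job is handed in, with the robot touching nothing.
It also fails if it takes over 51 s, if anything falls off the work surface, if the arm or the gripper's body presses on something with over 40 N, if the wrist force passes 120 N, or if a joint passes its speed limit or range.

## Robot

A 6-joint arm with a two-finger parallel gripper is mounted at the origin on the work surface. World frame = base frame: x ahead of the robot, y to its left, z up, the work surface at z = 0. Lengths are in m, angles in rad, forces in N, time in s.
With the tool pointing down it reaches from about 0.375 to 0.925 m from the base axis. Payload 5.7 kg.
Tool frame: the origin (TCP) lies midway between the tips of the shut fingers; the grasp point (between the pads) lies 19 mm behind it; z points along the fingers, y is the line along which they close (so a half turn about z gives the same grasp; the last joint's range is limited). The gripper opens to 88 mm and grips with 3 to 60 N. Pads are 20 mm wide; open, the fingers measure 115 mm over their backs; the gripper's body (75 mm by 178 mm) begins 61 mm behind the grasp point.
Start: joints at [-1.418, 0.359, 1.51, -0, 1.272, -0.115], TCP at [0.159, -0.579, 0.223] pointing down, gripper open.
Joint ranges: [-2.97, 2.97], [-1.01, 2.36], [0.21, 2.38], [-0.96, 4.11], [0.2, 2.71], [-2.98, 2.98]. Speed limits (rad/s): [2.39, 2.39, 3.14, 3.14, 3.14, 3.14].

## Interface

Orientations are given as a unit quaternion [x, y, z, w].
In Python, from bench import move_ptp, servo_line, goto_joints, move_gripper, sleep, inverse_kinematics, capture, PlanningError, close_job, spot_in, silhouettes, current_clock, current_joint_pos, current_qvel, current_joint_torque, current_position, current_orientation, current_force, current_torque, current_finger_gap, current_grip_force gives the robot as it stands. Calls block until the motion is done:
- move_ptp(position, orientation): joint-space move of the TCP to a pose.
- servo_line(position, orientation=None, rate=0.15, contact_N=None): straight line of the TCP; orientation=None keeps the orientation; rate is the mean speed in m/s. With contact_N (N) it stops when the force on the tool has changed by that much, and returns True; else False.
- goto_joints(angles): joint-space move.
- move_gripper(opening): finger opening in m; the grip force is fixed at half the most; returns when the fingers have stopped.
- sleep(seconds).
- inverse_kinematics(position, orientation): joint angles nearest the present ones, or None.
- capture(name): name is "side" or "top"; returns a dict with "image" (400x640x3 uint8, blue, green, red), "range_z" (400x640 float32, m along the optical axis (not along the pixel's ray), 0 where there is no reading), "intrinsics" (3x3 intrinsics, pixels), "k1" (the pictures are not rectified: a ray, as slopes to the right and down, at radius r is drawn at 1 + k1 r^2 times it, then the intrinsics apply), "R" (3x3) and "t" (3): a world point X has camera coordinates R X + t. Camera axes: x right, y down, z forward; pixel columns grow to the right and rows downward; lengths in m; the calibration is good to about 2 mm. A picture is of the moment at which its call begins.
A pose or a line that the arm cannot do raises PlanningError and nothing moves.
- close_job(): hands the job in; it is judged then, once.
Trained networks look in the newest picture that a camera, given by its name, has taken for a name from the list of things; names that differ only in an ending like _2 or _b are one class to them, and where a whole thing is asked for, a point or a joint stands for the part that bears it (a point fixed in the world has none). Each returns a list of dicts, best first, with "conf" (0 to 1); they miss things now and then, are a little off and sometimes report something else, mostly with a low value. They report only what shows in the picture. A call takes as long as a camera call.
- spot_in(camera, query): "xy" ([column, row] in pixels, amid what is visible of it).
- silhouettes(camera, query): "region" (400x640 bool, what is visible of it) and "xy" ([column, row] in pixels, amid what is visible of it).
Readings, each from a call of its own:
- current_clock(): time.
- current_joint_pos(): joint angles.
- current_qvel(): joint speeds.
- current_joint_torque(): joint torques, N m.
- current_position(): TCP position.
- current_orientation(): TCP orientation.
- current_force(): force on the tool from outside, world axes, zero at the start.
- current_torque(): the same for the moment, N m.
- current_finger_gap(): finger opening in m.
- current_grip_force(): force on a finger pad.
Only numpy, scipy, OpenCV 4.12 (cv2) and the standard library are available. Lean on these libraries where they do the work, as an engineer would, in place of code of your own. Each camera call takes 0.05 s, during which the arm holds its last target. There are 200 camera calls.

## Working session

There is one attempt and no reset: what is moved stays moved. The work goes in short steps, each a Python script; the robot and the scene stay as the last script left them, time stands still between calls to the robot, and variables do not carry over. Pictures are saved under pics/ and viewed, at most 10 in all, crops included, and the job is handed in when it is done.

```bash
mkdir -p pics; cat > h.py <<'E'
import numpy as np, cv2
from bench import *
def ray(c,uv):
    K=c["intrinsics"];d=np.array([(uv[0]-K[0,2])/K[0,0],(uv[1]-K[1,2])/K[1,1]]);s=d.copy()
    for _ in range(20): s=d/(1+c["k1"]*(s@s))
    return np.array([s[0],s[1],1.])
def w(c,uv,z=None):
    r=ray(c,uv);R=c["R"];t=c["t"]
    if z is None:
        return R.T@(r*c["range_z"][int(round(uv[1])),int(round(uv[0]))]-t)
    o=-R.T@t;d=R.T@r
    return o+d*(z-o[2])/d[2]
def px(c,X):
    p=c["R"]@np.array(X)+c["t"];s=p[:2]/p[2];s=s*(1+c["k1"]*(s@s));K=c["intrinsics"]
    return np.array([K[0,0]*s[0]+K[0,2],K[1,1]*s[1]+K[1,2]])
def cloud(c):
    K=c["intrinsics"];v,u=np.mgrid[:400,:640]
    d=np.stack([(u-K[0,2])/K[0,0],(v-K[1,2])/K[1,1]],-1);s=d.copy()
    for _ in range(20): s=d/(1+c["k1"]*(s**2).sum(-1,keepdims=True))
    P=np.concatenate([s,np.ones((400,640,1))],-1)*c["range_z"][...,None]
    P=(P-c["t"])@c["R"]; P[c["range_z"]==0]=np.nan
    return P
E
python3 - <<'E'
from h import *
np.set_printoptions(precision=4,suppress=True)
for n in("top","side"):
    c=capture(n);cv2.imwrite(f"pics/{n}0.png",c["image"])
    print(n,"cam at",-c["R"].T@c["t"])
    for q in("carousel","keyway","pocket","spindle","lock_bar","bar_hinge","bar_head","cassette_a","tube_rack","well_cover"):
        for d in spot_in(n,q)[:2]:
            print(q,round(d["conf"],2),np.array(d["xy"]),w(c,d["xy"]))
print(current_clock())
E
```

```text
top cam at [ 0.4357 -0.0667  1.6332]
carousel 0.83 [315.5 193. ] [ 0.5433 -0.0944  0.0532]
carousel 0.39 [317.  187.5] [ 0.5555 -0.0977  0.1242]
keyway 0.81 [312.4 188.4] [ 0.5553 -0.0839  0.0895]
pocket 0.79 [316.5 183.6] [ 0.5716 -0.097   0.0775]
spindle 0.38 [319.6 188.3] [ 0.553  -0.1057  0.1243]
lock_bar 0.64 [177.9 168.4] [0.6182 0.3479 0.0696]
bar_hinge 0.46 [319.3 188.6] [ 0.5516 -0.1046  0.1311]
cassette_a 0.93 [179.  171.8] [0.6082 0.3463 0.0616]
cassette_a 0.91 [168.6 229.2] [0.4231 0.3744 0.0686]
tube_rack 0.88 [405.1 165.4] [ 0.6355 -0.3851  0.0504]
well_cover 0.72 [450.  242.9] [ 0.3838 -0.5423  0.0109]
side cam at [0.0083 0.6836 1.1642]
carousel 0.58 [315.2 203.5] [ 0.5391 -0.0884  0.084 ]
keyway 0.67 [315.1 208.3] [ 0.534  -0.0807  0.0722]
pocket 0.89 [310.9 206.4] [ 0.5459 -0.0752  0.0783]
spindle 0.46 [315.7 196.3] [ 0.5467 -0.1015  0.1   ]
spindle 0.4 [193.  306.6] [0.5966 0.3753 0.0777]
lock_bar 0.57 [313.4 195.3] [ 0.5523 -0.0973  0.1048]
bar_head 0.57 [313.5 194.1] [ 0.5517 -0.097   0.1109]
cassette_a 0.74 [195.7 308.2] [0.591  0.3728 0.0714]
cassette_a 0.62 [239.4 351.8] [0.4211 0.3971 0.075 ]
tube_rack 0.72 [340.6 146.2] [ 0.6364 -0.3834  0.0499]
well_cover 0.57 [403.1 154.1] [ 0.4545 -0.5209  0.0061]
well_cover 0.27 [312.5 208.7] [ 0.5438 -0.0809  0.0634]
1.1
```

```bash
python3 - <<'E'
from h import *
np.set_printoptions(precision=4,suppress=True)
ims=[]
for n in("top","side"):
    im=cv2.imread(f"pics/{n}0.png");print(im.shape)
    x0,y0=(270,143) if n=="top" else (265,153)
    ims.append(cv2.resize(im[y0:y0+100,x0:x0+100],(400,400),interpolation=cv2.INTER_CUBIC))
cv2.imwrite("pics/crop0.png",np.hstack(ims))
cs={n:capture(n) for n in("top","side")}
P=cloud(cs["top"]);Q=P.reshape(-1,3)
Q=Q[np.isfinite(Q).all(1)]
m=(np.hypot(Q[:,0]-.545,Q[:,1]+.095)<.06)&(Q[:,2]>.075)
h=Q[m];print(np.histogram(h[:,2],bins=np.arange(.075,.18,.005)))
b=h[h[:,2]>.115];print("bar top pts",b[np.argsort(-b[:,2])][:25])
P2=cloud(cs["side"]).reshape(-1,3);P2=P2[np.isfinite(P2).all(1)]
m=(np.hypot(P2[:,0]-.545,P2[:,1]+.095)<.06)&(P2[:,2]>.115);b=P2[m];print("side",b[np.argsort(-b[:,2])][:20], b.mean(0))
# well/rim via circle fit: deck-level plate rim points z~.034
m=(np.abs(Q[:,2]-.034)<.006)&(np.hypot(Q[:,0]-.545,Q[:,1]+.095)<.2);print(m.sum(),np.median(Q[m],0))
E
```

```text
(400, 640, 3)
(400, 640, 3)
(array([57, 80, 79, 13,  0,  0,  0,  0,  1,  7, 11,  9,  1,  0,  0,  0,  0,
        0,  0,  0]), array([0.075, 0.08 , 0.085, 0.09 , 0.095, 0.1  , 0.105, 0.11 , 0.115,
       0.12 , 0.125, 0.13 , 0.135, 0.14 , 0.145, 0.15 , 0.155, 0.16 ,
       0.165, 0.17 , 0.175]))
bar top pts [[ 0.5531 -0.1067  0.1353]
 [ 0.5623 -0.0944  0.1345]
 [ 0.5563 -0.1036  0.134 ]
 [ 0.5563 -0.0975  0.1335]
 [ 0.5593 -0.0944  0.1333]
 [ 0.5563 -0.1006  0.1328]
 [ 0.5626 -0.0975  0.1315]
 [ 0.5596 -0.0975  0.1307]
 [ 0.5505 -0.1099  0.1302]
 [ 0.5473 -0.1038  0.1301]
 [ 0.5535 -0.1037  0.13  ]
 [ 0.5597 -0.1006  0.1295]
 [ 0.5596 -0.0914  0.1291]
 [ 0.5598 -0.1037  0.129 ]
 [ 0.5475 -0.1069  0.1289]
 [ 0.5567 -0.1068  0.1288]
 [ 0.5537 -0.113   0.1283]
 [ 0.5506 -0.1069  0.1281]
 [ 0.5661 -0.0976  0.1263]
 [ 0.5538 -0.1008  0.1258]
 [ 0.5508 -0.1039  0.1251]
 [ 0.5632 -0.1007  0.1248]
 [ 0.5632 -0.1038  0.1247]
 [ 0.5509 -0.1008  0.123 ]
 [ 0.5541 -0.0977  0.1225]]
side [[ 0.5434 -0.098   0.1336]
 [ 0.5489 -0.0901  0.1327]
 [ 0.5564 -0.0905  0.132 ]
 [ 0.5419 -0.101   0.1318]
 [ 0.5518 -0.0891  0.1318]
 [ 0.5516 -0.0992  0.1318]
 [ 0.5497 -0.0966  0.1309]
 [ 0.5476 -0.104   0.1301]
 [ 0.5553 -0.0889  0.1297]
 [ 0.5551 -0.0991  0.1297]
 [ 0.5556 -0.0945  0.129 ]
 [ 0.549  -0.0956  0.1278]
 [ 0.5538 -0.0972  0.1277]
 [ 0.5421 -0.1014  0.1269]
 [ 0.5446 -0.0998  0.1268]
 [ 0.55   -0.1023  0.1256]
 [ 0.5529 -0.0907  0.1252]
 [ 0.5477 -0.1095  0.1251]
 [ 0.5458 -0.0963  0.1247]
 [ 0.5534 -0.1071  0.1237]] [ 0.5498 -0.0974  0.1256]
755 [ 0.5371 -0.0792  0.0332]
```

View pics/top0.png

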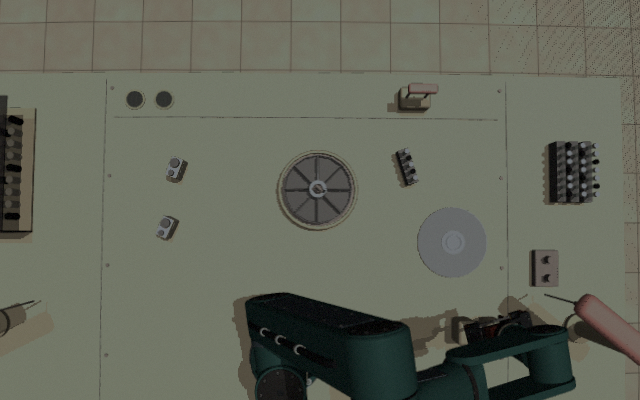

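View pics/crop0.png

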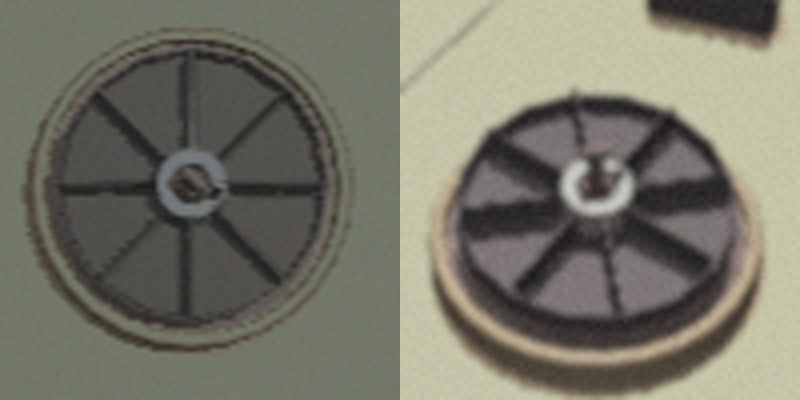

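The pictures show the carousel at about (318,189) in the top view, with eight dividers and a bright hub ring. A dark notch seems to lie to the right of the ring. The bar is nearly upright, with its T-head running diagonally. I'll now rectify averaged pictures at the hub-top height to get the axis, keyway angle and bar direction.

```bash
cat >> h.py <<'E'
def avg(n,k=6):
    cs=[capture(n) for _ in range(k)];c=dict(cs[0])
    c["image"]=np.mean([x["image"] for x in cs],0).astype(np.float32)
    r=np.stack([x["range_z"] for x in cs]);r[r==0]=np.nan
    c["range_z"]=np.nan_to_num(np.nanmedian(r,0)).astype(np.float32);return c
def ortho(c,ctr,z,half=.13,res=.00065):
    n=int(half/res);g=np.arange(-n,n+1)*res
    X=ctr[0]-g[:,None]+0*g[None];Y=ctr[1]-g[None]+0*g[:,None]   # up=+x, left=+y
    p=np.stack([X,Y,X*0+z],-1)@c["R"].T+c["t"];s=p[...,:2]/p[...,2:]
    s=s*(1+c["k1"]*(s**2).sum(-1,keepdims=True));K=c["intrinsics"]
    return cv2.remap(c["image"],(K[0,0]*s[...,0]+K[0,2]).astype(np.float32),(K[1,1]*s[...,1]+K[1,2]).astype(np.float32),cv2.INTER_CUBIC)
def circ(P):
    A=np.c_[2*P[:,:2],np.ones(len(P))];s=np.linalg.lstsq(A,(P[:,:2]**2).sum(1),rcond=None)[0];return s[:2],np.sqrt(s[2]+s[:2]@s[:2])
E
python3 - <<'E'
from h import *
import pickle
np.set_printoptions(precision=4,suppress=True,linewidth=150)
cs={n:avg(n) for n in("top","side")};pickle.dump(cs,open("c0.pkl","wb"))
tiles=[]
for n,c in cs.items():
    P=cloud(c).reshape(-1,3);P=P[np.isfinite(P).all(1)]
    r=np.hypot(P[:,0]-.543,P[:,1]+.096)
    k=P[(r<.035)&(P[:,2]>.080)&(P[:,2]<.094)];print(n,"hub top",len(k),np.median(k,0),circ(k))
    k=P[(r>.1)&(r<.117)&(P[:,2]>.060)];print("car rim",len(k),np.median(k[:,2]),circ(k))
    k=P[(r>.128)&(r<.150)&(P[:,2]>.025)];print("well rim",len(k),np.median(k[:,2]),circ(k))
    k=P[(r<.04)&(P[:,2]>.118)];print("bar",len(k),k.mean(0),np.linalg.svd(k-k.mean(0))[2])
    for q in("well_cover","tube_rack","cassette_a"): pass
    o=ortho(c,(.545,-.096),.087,.055,.00028);tiles.append(cv2.resize(o,(400,400)))
    for d in silhouettes(n,"carousel")[:1]:print(d["region"].sum())
big=[cv2.resize(np.clip(t*1.5,0,255),(400,400)).astype(np.uint8) for t in tiles]
cv2.imwrite("pics/ortho0.png",np.hstack(big))
print(current_clock())
E
```

```text
top hub top 132 [ 0.5506 -0.097   0.085 ] (array([ 0.5517, -0.1013]), np.float64(0.02201349477485887))
car rim 100 0.06867704054625469 (array([ 0.552 , -0.0991]), np.float64(0.1056202763928657))
well rim 332 0.03229705325292563 (array([ 0.5554, -0.1002]), np.float64(0.12643099626530716))
bar 29 [ 0.5565 -0.1023  0.1274] [[-0.6201 -0.7833 -0.0433]
 [-0.7844  0.62    0.0168]
 [ 0.0137  0.0444 -0.9989]]
3563
side hub top 159 [ 0.5488 -0.0949  0.085 ] (array([ 0.5483, -0.0985]), np.float64(0.021040580962527408))
car rim 334 0.06791427412071602 (array([ 0.5502, -0.0993]), np.float64(0.1064046120568479))
well rim 108 0.031830022547645234 (array([ 0.5477, -0.0977]), np.float64(0.1292936858938575))
bar 28 [ 0.5503 -0.0978  0.1259] [[-0.6293 -0.7771  0.0054]
 [ 0.4786 -0.3821  0.7906]
 [-0.6123  0.5001  0.6124]]
3198
1.9h.py:27: RuntimeWarning: All-NaN slice encountered
  c["range_z"]=np.nan_to_num(np.nanmedian(r,0)).astype(np.float32);return c
```

View pics/ortho0.png

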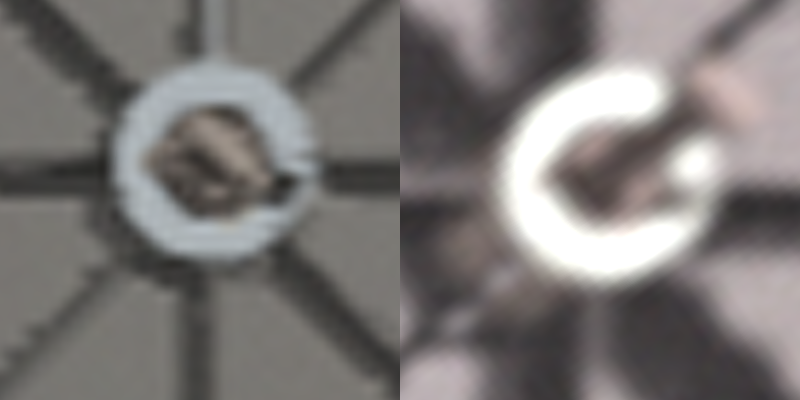

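The notch is at about (290,188) in the top rectified tile, which puts the carousel yaw near -112°. The dividers lie near multiples of 45°, which agrees. The hub axis is at about (0.552, -0.0995). The T-head runs along (0.62, 0.78), so the spindle yaw is about -38° or 142°. The shorter turn is counter-clockwise by 74°, so I'll push that way first and see whether it drops.

```bash
cat >> h.py <<'E'
from scipy.spatial.transform import Rotation as Rt
AX=np.array([.552,-.0995])
def quat(a):  # tool down, tool y along angle a
    y=np.array([np.cos(a),np.sin(a),0]);z=np.array([0,0,-1.]);return Rt.from_matrix(np.c_[np.cross(y,z),y,z]).as_quat()
def pose(phi,d,z,flip,r=.07,sgn=1):
    er=np.array([np.cos(phi),np.sin(phi)]);et=np.array([-er[1],er[0]])
    p=AX+r*er-sgn*d*et;return [p[0],p[1],z],quat(phi+np.pi/2+flip*np.pi)
def push(phi0,phi1,flip,z,sgn=1,d=.015,step=6,lim=15,rate=.07):
    n=max(1,int(round(abs(phi1-phi0)/np.radians(step))));f0=current_force()
    for p in np.linspace(phi0,phi1,n+1):
        hit=servo_line(*pose(p,d,z,flip,sgn=sgn),rate=rate,contact_N=lim);f=np.array(current_force())-f0
        print(round(np.degrees(p),1),hit,f.round(1))
        if hit or np.hypot(*f[:2])>lim:break
    return p
E
python3 - <<'E'
from h import *
np.set_printoptions(precision=3,suppress=True)
ph=np.radians(45.5)
for fl in (0,1):
    js=[inverse_kinematics(*pose(ph+np.radians(a),.029,z,fl)) for a,z in((0,.2),(0,.06),(45,.06),(90,.06))]
    print(fl,[None if j is None else np.array(j) for j in js])
    if all(j is not None for j in js): break
move_gripper(0)
move_ptp(*pose(ph,.029,.16,fl))
print("down",servo_line(pose(ph,.029,.06,fl)[0],rate=.12,contact_N=8),current_position(),current_clock())
p=push(ph,ph+np.radians(64),fl,.06)
print(fl,current_clock())
c=capture("top");cv2.imwrite("pics/p1.png",cv2.resize(c["image"][130:250,250:410],(800,600),interpolation=cv2.INTER_CUBIC))
E
```

```text
0 [array([-0.222,  0.415,  1.479, -0.   ,  1.247, -2.587]), array([-0.222,  0.57 ,  1.608, -0.   ,  0.963, -2.587]), array([-0.169,  0.521,  1.712, -0.   ,  0.908,  2.964]), array([-0.189,  0.459,  1.843, -0.   ,  0.84 ,  2.159])]
down False [ 0.622 -0.07   0.061] 6.675
45.5 False [-0.7 -0.4 -0.1]
51.3 False [-0.6  1.  -0. ]
57.1 False [-1.2  0.3 -0.3]
63.0 False [-0.3  0.7 -0.2]
68.8 False [-0.9 -0.3  0.6]Traceback (most recent call last):
  File "<stdin>", line 11, in <module>
  File "h.py", line 46, in push
    hit=servo_line(*pose(p,d,z,flip,sgn=sgn),rate=rate,contact_N=lim);f=np.array(current_force())-f0
bench.PlanningError: the arm cannot follow that straight line within its joint ranges
```

```bash
python3 - <<'E'
from h import *
p=current_position();servo_line([p[0],p[1],.16],rate=.25)
c=capture("top");print(current_clock())
im=c["image"][130:250,250:410]
cv2.imwrite("pics/p1.png",cv2.resize(cv2.convertScaleAbs(im,alpha=1.5),(800,600),interpolation=cv2.INTER_CUBIC))
E
```

```text
8.625
```

View pics/p1.png

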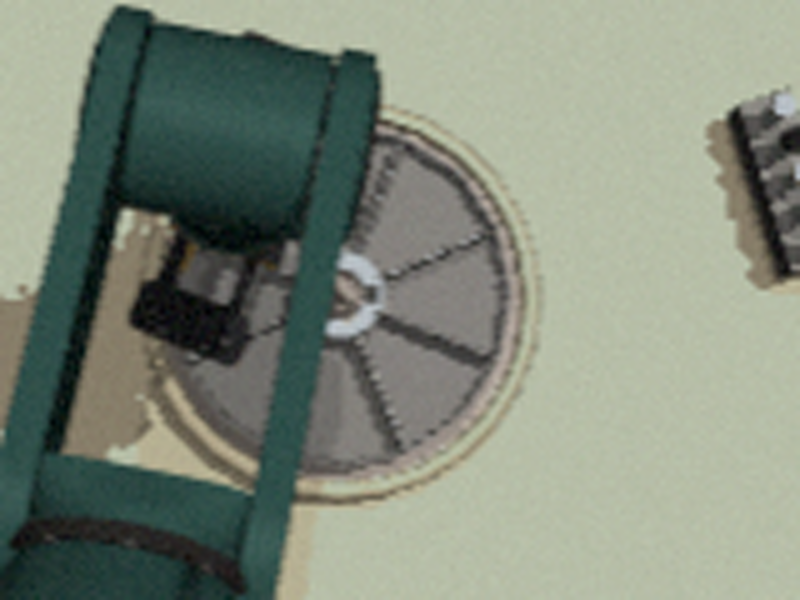

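The dividers now sit at about ±23° in the image, so the tray turned about 23° with the push. I'll re-enter with the tool flipped and push on.

```bash
python3 - <<'E'
from h import *
np.set_printoptions(precision=3,suppress=True)
ph=np.radians(68.8);fl=1
move_ptp(*pose(ph,.029,.15,fl))
print("down",servo_line(pose(ph,.029,.06,fl)[0],rate=.12,contact_N=8),current_position(),current_clock())
p=push(ph,ph+np.radians(63),fl,.06)
q=current_position();er=np.array([np.cos(p),np.sin(p)]);et=np.array([-er[1],er[0]])
servo_line([*(q[:2]-.012*et),.06]);servo_line([*(q[:2]-.012*et),.20],rate=.25)
move_ptp([.40,.15,.25],quat(p+np.pi/2+np.pi))
print(np.degrees(p),current_clock())
c=avg("top",3);s=avg("side",3)
a=c["image"][130:250,265:385];b=s["image"][143:263,255:375]
cv2.imwrite("pics/p2.png",cv2.convertScaleAbs(cv2.resize(np.hstack([a,b]),(800,400),interpolation=cv2.INTER_CUBIC),alpha=1.4))
for x in(c,s):
    P=cloud(x).reshape(-1,3);P=P[np.isfinite(P).all(1)];r=np.hypot(*(P[:,:2]-AX).T)
    for lo,hi,z0,z1 in((.018,.025,.06,.1),(.1,.112,.045,.08)):
        k=P[(r>lo)&(r<hi)&(P[:,2]>z0)&(P[:,2]<z1)];print(len(k),np.median(k,0),circ(k))
E
```

```text
down False [ 0.605 -0.045  0.061] 12.175
68.8 False [-1.  -1.3  0.1]
75.1 False [-0.4 -0.7 -0.8]
81.4 False [-1.2 -1.4  0.2]
87.7 False [-0.2 -0.7 -1. ]
94.0 False [ 0.1 -1.2 -0.6]
100.3 False [-0.4 -0.7 -0.9]
106.6 False [-0.4 -1.3 -0.5]
112.9 False [-0.3 -1.7 -0.3]
119.2 False [ 0.5 -2.  -0.6]
125.5 False [-0.3 -0.7 -1.3]
131.8 True [ 4.2  5.  -3.8]
131.79999999999998 16.9167
73 [ 0.551 -0.099  0.073] (array([ 0.552, -0.1  ]), np.float64(0.021531692168467613))
221 [ 0.578 -0.108  0.055] (array([ 0.555, -0.101]), np.float64(0.10593493779158379))
0 [nan nan nan] (array([0., 0.]), np.float64(0.0))
201 [ 0.518 -0.089  0.052] (array([ 0.551, -0.099]), np.float64(0.10675256857024494))h.py:27: RuntimeWarning: All-NaN slice encountered
  c["range_z"]=np.nan_to_num(np.nanmedian(r,0)).astype(np.float32);return c
  return _methods._mean(a, axis=axis, dtype=dtype,
  ret = um.true_divide(
```

View pics/p2.png

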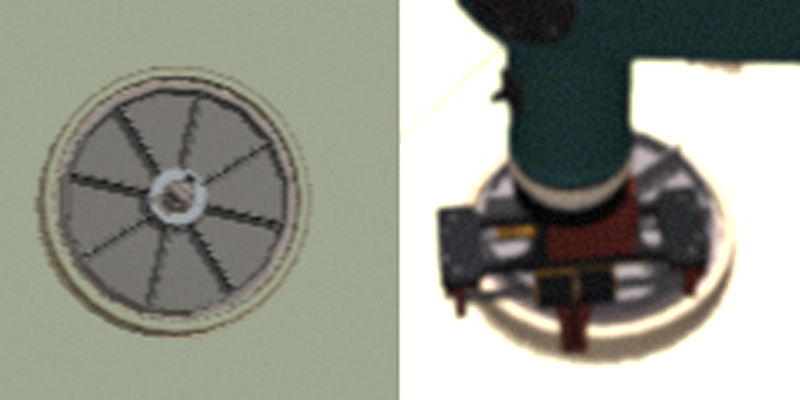

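The tray dropped: the hub top is at 0.073 and the rim at 0.055, against 0.074 and 0.056 when seated. That makes the spindle yaw about -38°. Next I'll fold the bar toward that side, tipping it first and then pressing it down from above.

```bash
python3 - <<'E'
from h import *
np.set_printoptions(precision=3,suppress=True)
a=np.radians(-38);u=np.array([np.cos(a),np.sin(a)]);q=quat(a+np.pi/2)
P=lambda s,z:[*(AX+u*s),z]
move_ptp(P(-.042,.15),q)
print("dn",servo_line(P(-.042,.103),rate=.12,contact_N=8))
f0=np.array(current_force())
print("tip",servo_line(P(.017,.103),rate=.06,contact_N=12),np.array(current_force())-f0,current_position())
servo_line(P(.008,.103));servo_line(P(.008,.15),rate=.2);servo_line(P(.038,.15),rate=.2)
print("press",servo_line(P(.038,.0865),rate=.05,contact_N=12),np.array(current_force())-f0,current_position())
servo_line(P(.038,.17),rate=.2)
move_ptp([.30,-.35,.25],q)
print(current_clock())
c=avg("top",3);s=avg("side",3)
x=cv2.resize(np.hstack([c["image"][155:225,283:353],s["image"][165:235,280:350]]),(800,400),interpolation=cv2.INTER_CUBIC)
cv2.imwrite("pics/p3.png",cv2.convertScaleAbs(x,alpha=1.3))
for x in(c,s):
    K=cloud(x).reshape(-1,3);K=K[np.isfinite(K).all(1)];r=np.hypot(*(K[:,:2]-AX).T)
    k=K[(r<.07)&(K[:,2]>.08)];print(len(k),k.mean(0),k[:,2].max(),((k[:,:2]-AX)@u).max())
    k=K[(r<.112)&(r>.1)&(K[:,2]>.045)&(K[:,2]<.08)];print("rim z",np.median(k[:,2]))
E
```

```text
dn False
tip False [-0.38   0.117 -0.567] [ 0.565 -0.11   0.103]
press False [-1.018  0.64   3.731] [ 0.582 -0.123  0.087]
24.25
82 [ 0.573 -0.117  0.085] 0.09032975269749274 0.05309777755326521
rim z 0.054937617067878815
81 [ 0.566 -0.112  0.084] 0.08978129480064465 0.046485458363710715
rim z 0.0528314173958155h.py:27: RuntimeWarning: All-NaN slice encountered
  c["range_z"]=np.nan_to_num(np.nanmedian(r,0)).astype(np.float32);return c
```

View pics/p3.png

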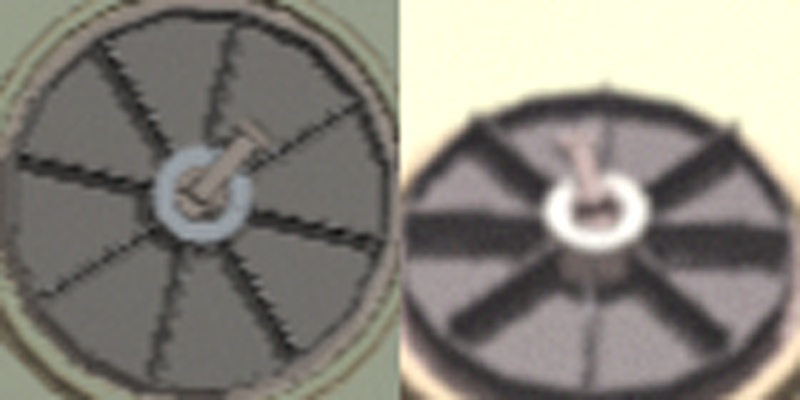

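The bar lies over the hub toward the pocket (T-head at about (248,140) in the left tile), but the press ended on position before I felt the stop. I'll press again until the stop shows as a firm force.

```bash
python3 - <<'E'
from h import *
np.set_printoptions(precision=4,suppress=True)
a=np.radians(-38);u=np.array([np.cos(a),np.sin(a)]);q=quat(a+np.pi/2)
P=lambda s,z:[*(AX+u*s),z]
move_ptp(P(.042,.12),q)
f0=np.array(current_force())
print("press",servo_line(P(.042,.080),rate=.03,contact_N=15),np.array(current_force())-f0,current_position())
servo_line(P(.042,.17),rate=.2)
move_ptp([.30,-.35,.25],q)
sleep(.3);print(current_clock())
c=avg("top",3);K=cloud(c).reshape(-1,3);K=K[np.isfinite(K).all(1)];d=K[:,:2]-AX;s=d@u;r=np.hypot(*d.T)
for lo,hi in((.0,.012),(.012,.025),(.025,.036),(.036,.05)):
    k=K[(s>lo)&(s<hi)&(r<.055)&(K[:,2]>.079)];print(lo,len(k),np.median(k[:,2]))
k=K[(r<.112)&(r>.1)&(K[:,2]>.045)&(K[:,2]<.08)];print("rim z",np.median(k[:,2]))
for q in("cassette_a","tube_rack","well_cover"):print(q,[np.round(w(c,x["xy"]),3) for x in spot_in("top",q)[:2]])
E
```

```text
press True [-2.3993  1.4552 11.278 ] [ 0.5851 -0.1253  0.0864]
29.3
0.0 25 0.08389495018258988
0.012 16 0.0836697379631978
0.025 14 0.08460554795145746
0.036 25 0.0849399011197758
rim z 0.054790138833734785
cassette_a [array([0.433, 0.371, 0.069])]
tube_rack [array([ 0.63 , -0.384,  0.049])]
well_cover [array([ 0.4  , -0.552,  0.014])]
```

```bash
python3 -c "
from bench import *
print(close_job())"
```

```text
the job is handed in; nothing more can be done
None
```

The carousel was turned until it dropped fully home on the key, the lock bar was then pressed flat against its stop over the hub, and the job was handed in just after 29 s on the robot's clock; the robot did not touch the bottles, rack or cover.

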